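Load a culture flask into the bench imager and set its screen

TASK

Get the bench imager ready for a reading: lay the small culture flask that lies beside it, near the front of the worktop, flat in its open drawer, carrying it level and setting it down gently, and slide the drawer fully home with the flask in it. Raise the stiff fold-down screen on top to 45 degrees so that it stays there. Do it in either order, and leave the large flask and the timer by the tube rack where they are.

Things in the scene. Friction and masses are not known exactly. Their poses are not given: they have to be found in the camera images.
- imager: White bench instrument, 180 deep (x) x 190 wide (y) x 98 mm high, fixed to the worktop. Origin: centre of its underside; x points to its back, so its front face (x = -90 mm) looks towards the robot; z up. A drawer comes out of its front; a grey flat screen lies folded down on its top, hinged at the back
- imager_drawer (a joint): Drawer travel in m: 0 = fully home, 0.14 = fully out (imager's -x). White front panel 178 wide, 12 thick, 12 to 66 mm above the worktop, no handle; outer face 102 mm before the imager's origin when home, 242 when out. Push it (about 3 N). The screen and its lip stand close above when it is home: tilt the gripper back towards the robot to clear them
- tray_center (a point): Centre of the drawer's inner floor, 22 mm above the worktop; moves with the drawer; axes as the imager's. Clear floor 125 (x) x 130 mm (y); side and back walls 4 thick, 14 mm high above this floor; the front panel is 44 mm high above it. The housing leaves 48 mm above the floor
- imager_screen (a joint): Opening angle of the screen in rad: 0 = folded flat on top, 0.785 = 45 degrees, stop at 1.5; the front edge rises and swings back. Stiff friction hinge: stays where it is left; takes about 5 N at the lip
- screen_hinge (a point): Middle of the screen's hinge axis, which runs along the imager's y; 80 mm behind and 107 mm above the imager's origin; axes turn with the screen. The panel is 160 long, 176 wide, 13 mm thick, from the hinge forwards (screen's -x)
- screen_lip (a point): Middle of the free edge of the grip lip at the screen's front: black flat plate 80 wide (y), 5 thick, 34 mm long. In the screen's frame (folded: as the imager's) it runs from root (-150, 0, 5) to this point (-172.7, 0, 30.3) mm from the hinge, leaning 42 degrees forward of the panel's normal. Pinch it across its thickness, tool leaning alike
- flask_small: The smaller of the two flat clear culture flasks near the front of the worktop, one left and one right of the imager; orange screw cap; 97 long (x, cap at -x) x 44 wide (y) x 26 mm high, lying flat. Origin: centre of the underside; z up
- flask_large: The larger flask near the front, 137 x 84 x 37 mm: a bystander. Origin: centre of the underside
- timer: White lab timer between the imager and the tube rack, 70 x 64 x 19 mm: a bystander. Origin: centre of the underside
There are look-alikes about, which are no part of the job. Leave any blue look-alike of the flask_small alone.

How it is judged:
By the outcome, as a careful person would: the job done as asked, in the order asked, and still so for the second after the job is handed in, with the robot touching nothing.
It also fails if it takes over 69 s, if anything falls off the work surface, if the arm or the gripper's body presses on something with over 40 N, if the wrist force passes 120 N, or if a joint passes its speed limit or range.

ROBOT

A 6-joint arm with a two-finger parallel gripper is mounted at the origin on a cart in front of the work surface, level with it; the furniture and walls round the work are solid. World frame = base frame: x ahead of the robot, y to its left, z up, the work surface at z = 0. Lengths are in m, angles in rad, forces in N, time in s.
With the tool pointing down it reaches from about 0.25 to 0.725 m from the base axis. Payload 4 kg.
Tool frame: the origin (TCP) lies on the centre line of the jaws, within the pads' length; the fingertips stand 14 mm ahead of it and the grasp point (between the pads) lies 5 mm behind it; z points along the fingers, x is the direction in which the jaws open and shut, and the axes are right-handed (so a half turn about z gives the same grasp; the last joint's range is limited). The gripper opens to 85 mm and grips with 20 to 120 N. Pads are 22 mm wide; open, the fingers measure 114 mm over their backs; the gripper's body (76 mm by 85 mm) begins 54 mm behind the grasp point. The pads swing forward as they close: fully open they stand 13 mm farther back than shut.
Start: joints at [-1.302, 0.241, 0.005, 1.335, 0, 1.571], TCP at [0.133, -0.482, 0.245] pointing down, gripper open.
Joint ranges: [-2.72, 2.72], [-1.05, 1.87], [-1.09, 1.28], [-1.99, 2.15], [-1.42, 1.44], [-3.14, 3.14]. Speed limits (rad/s): [2.79, 2.79, 3.14, 3.14, 3.14, 3.14].

INTERFACE

Orientations are given as a unit quaternion [x, y, z, w].
In Python, from workcell import bot gives the robot as it stands.
- The arm moves only by the tool play_rows, never from a script. Its argument "motion" is a list of rows, each an object with "fingers": the closure, from -1 (fully open) to 1 (shut), so that 0 is half open; "translation": the shift along the tool's x, y, z in cm, a list of three; "roll": the turn about the tool's z in degrees. A call has 1 to 20 rows; each row is the pose to reach, as a shift and turn from the pose commanded when the call began, along the tool's axes at that moment; what a row does not reach only later rows make up. A row lasts 1/12 s, in which the tool goes at most 41.7 mm and 7.16 degrees, less where a joint would pass 70% of its speed; a pose out of reach is approached as far as the arm can. A call with a gripper value outside its range is refused whole. The fingers move at their own pace and stop on an object; the grip force is fixed at half the most. Time passes only in rows, so rows that repeat a pose let the fingers close. It gives the time, the measured TCP pose, the force and the opening at its end, in the units of the state.
- bot.get_obs(): the state, without advancing time (a new reading comes with each control period).
- bot.camera(name): name is "scene" or "top" or "wrist"; returns a dict with "pixels" (480x640x3 uint8, red, green, blue), "intrinsics" (3x3 intrinsics, pixels), "world_to_cam" (4x4, takes a point from world to camera coordinates). Camera axes: x right, y down, z forward; pixel columns grow to the right and rows downward; lengths in m; the calibration is good to about 2 mm. A picture is of the moment at which its call begins. There is no depth.
- bot.job_done(): hands the job in, once; it reports no verdict.
The state is a dict: "clock": time; "joint_pos": joint angles; "joint_vel": joint speeds; "tau": joint torques, N m; "eef_pos": TCP position; "tool_rot": TCP orientation; "ft_force": force on the tool from outside, world axes, zero at the start; "ft_torque": the same for the moment, N m; "grip_width": finger opening in m.
Only numpy, scipy, OpenCV 4.12 (cv2) and the standard library are available. Lean on these libraries where they do the work, as an engineer would, in place of code of your own. Each camera call takes 0.05 s, during which the arm holds its last target. There are 200 camera calls.

## Working session

There is one attempt and no reset: what is moved stays moved. The work goes in short steps, Python scripts to look and compute and a tool call to move; the robot and the scene stay as the last step left them, time stands still between calls to the robot, and variables do not carry over. Pictures are saved under pics/ and viewed, about 8 in all and at most 12, crops included, and the job is handed in when it is done.

Besides the shell and the picture viewer there is one more tool, called after "Request:" as a command line: name --argument value ..., lists and objects as JSON in quotes. play_rows: Moves the arm, as the interface text tells. Its arguments: {"type":"object","properties":{"motion":{"type":"array","items":{"type":"object","properties":{"fingers":{"type":"number"},"translation":{"type":"array","items":{"type":"number"}},"roll":{"type":"number"}}}}},"required":["motion"]}

```bash
ls; mkdir -p pics
python3 - <<'E'
from workcell import bot
import cv2
o=bot.get_obs(); print(o)
for n in ["scene","top"]:
    c=bot.camera(n); cv2.imwrite(f"pics/{n}0.png",c["pixels"][:,:,::-1]); print(n,c["intrinsics"],c["world_to_cam"])
E
```

```text
pics
{'clock': 0.0, 'joint_pos': array([-1.30197053e+00,  2.41400987e-01,  3.75421801e-03,  1.33518981e+00,
       -2.53190586e-05,  1.57080100e+00]), 'joint_vel': array([-0.00217575, -0.00030201, -0.00129979,  0.00032429,  0.00112326,
       -0.00068896]), 'tau': array([-1.65718444e-03, -3.72315431e+01,  2.52409852e+01,  1.69033353e-02,
       -4.16455009e-05,  3.31730782e-06]), 'eef_pos': array([ 0.13263737, -0.48147972,  0.24443035]), 'tool_rot': array([ 7.95485323e-01, -6.05971995e-01, -8.19169258e-04, -6.08093386e-04]), 'ft_force': array([-0.30973698,  0.3814667 , -0.22282601]), 'ft_torque': array([-0.00949554, -0.04003797,  0.00966036]), 'grip_width': 0.08527794655836474}
scene [[458.33678855   0.         323.22661505]
 [  0.         458.33678855 243.33380756]
 [  0.           0.           1.        ]] [[-0.93786646 -0.34698912 -0.00224605  0.54556978]
 [-0.17339642  0.47425506 -0.86314299  0.22554582]
 [ 0.30056643 -0.80912341 -0.50495459  0.96234273]
 [ 0.          0.          0.          1.        ]]
top [[547.94908657   0.         317.35060346]
 [  0.         547.94908657 243.28220177]
 [  0.           0.           1.        ]] [[ 0.30118461 -0.95355344  0.00486467 -0.25681386]
 [-0.89580588 -0.28468594 -0.34130008  0.56630438]
 [ 0.32683277  0.09843653 -0.9399418   1.59696061]
 [ 0.          0.          0.          1.        ]]
```

View pics/top0.png

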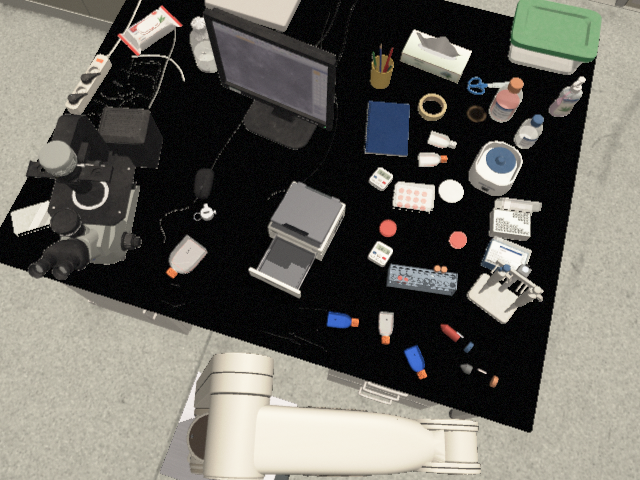

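View pics/scene0.png

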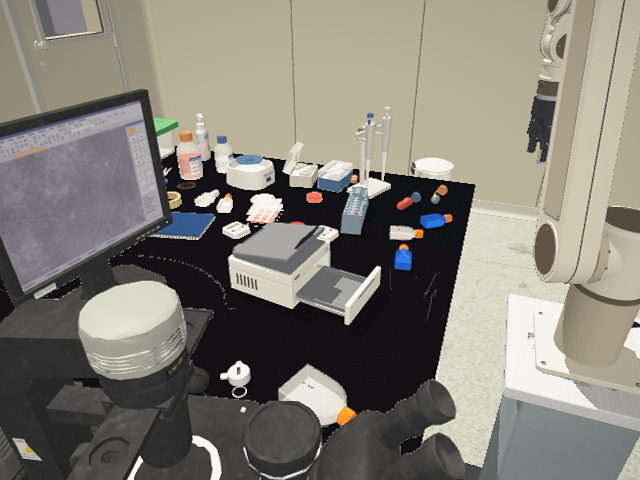

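Top: the clear flask with the orange cap at (386,326) is the candidate for flask_small. The blue ones at (342,320) and (416,361) are look-alikes, and the large clear flask is at (187,257). The imager is at (305,220) with its drawer open towards (280,275). I'll check this in an enlarged crop.

```bash
cat > h.py <<'E'
from workcell import bot
import cv2, numpy as np
from scipy.spatial.transform import Rotation as R
def ray(c,u,v):
    K,T=c["intrinsics"],c["world_to_cam"]; d=T[:3,:3].T@np.linalg.inv(K)@[u,v,1]; return -T[:3,:3].T@T[:3,3],d
def plane(c,u,v,z):
    o,d=ray(c,u,v); return o+d*(z-o[2])/d[2]
def proj(c,p):
    q=c["world_to_cam"][:3]@np.append(p,1); q=c["intrinsics"]@q; return q[:2]/q[2]
E
python3 - <<'E'
from h import *
c=bot.camera("top"); im=c["pixels"][:,:,::-1]
a=cv2.resize(im[170:310,240:360],None,fx=4,fy=4,interpolation=cv2.INTER_CUBIC)   # 480x560
b=cv2.resize(im[300:384,320:440],None,fx=2.6,fy=2.6,interpolation=cv2.INTER_CUBIC)
o=np.zeros((560,800,3),np.uint8); o[:,:480]=a; o[:b.shape[0],484:484+b.shape[1]]=b
cv2.imwrite("pics/crop.png",o)
E
```

```text
(no output)
```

View pics/crop.png

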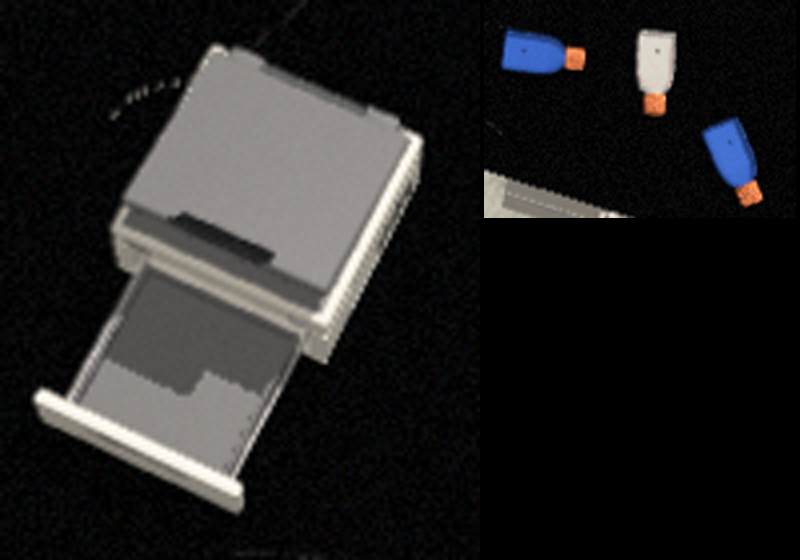

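The crop confirms it: the clear flask at top (386,325) is flask_small, its cap pointing to the robot. The drawer is open and empty. Next I fit the imager pose and the flask pose from those features.

Run:
```python
from h import *
from scipy.optimize import least_squares
c=bot.camera("top"); im=c["pixels"]; s=bot.camera("scene")
print("cam",ray(c,0,0)[0],"scene",ray(s,0,0)[0])
M=[((-80,88,113),(127,203)),((-80,-88,113),(328,290)),((80,-88,113),(402,120)),((80,88,113),(233,48)),
((-90,-95,98),(325,325)),((90,-95,98),(422,140)),(('d',89,66),(37,398)),(('d',-89,66),(243,494))]
uv=np.array([m[1] for m in M])/4+[240,170]-.375
def pts(p):
    o=[]
    for m,_ in M:
        x=-0.102-p[3] if m[0]=='d' else m[0]/1e3
        q=R.from_euler('z',p[2]).apply([x,m[1]/1e3,m[2]/1e3])+[p[0],p[1],0]; o.append(proj(c,q))
    return np.array(o)
r=least_squares(lambda p:(pts(p)-uv).ravel(),[0.5,0.1,0,0.14]); print("imager x y yaw d",r.x,np.degrees(r.x[2])); print((pts(r.x)-uv).round(1))
h=cv2.cvtColor(im,cv2.COLOR_RGB2HSV)
# flask
roi=np.zeros((480,640),np.uint8); roi[308:350,370:402]=1
cap=((h[...,1]>110)&(h[...,0]<20)&(h[...,2]>80)&(roi>0)); body=((h[...,2]>70)&(roi>0)&~cap)
for n,m,z in(("cap",cap,.013),("body",body,.02)):
    y,x=np.nonzero(m); print(n,len(x),plane(c,x.mean(),y.mean(),z))
m=(cap|body).astype(np.uint8); k=max(cv2.findContours(m,0,1)[0],key=cv2.contourArea)[:,0]
P=np.array([plane(c,u,v,.018)[:2] for u,v in k]); (ce,sz,an)=cv2.minAreaRect((P*1000).astype(np.float32)); print("rect",ce,sz,an)
```

```text
cam [ 0.06270812 -0.2408661   1.69557908] scene [0.26153252 0.86099456 0.68184304]
imager x y yaw d [ 0.7046777  -0.0133384  -0.1465762   0.13367373] -8.398197521490241
[[-0.7  0.9]
 [-0.1  2.5]
 [ 3.4  2.2]
 [-4.1 -1.8]
 [ 1.2 -0.9]
 [ 1.5 -2.5]
 [-0.5 -0.5]
 [-0.8 -0.2]]
cap 70 [ 0.41070187 -0.35858332  0.013     ]
body 348 [ 0.45891219 -0.34554438  0.02      ]
rect (446.2062072753906, -348.8099670410156) (102.2998046875, 46.497676849365234) 14.829471588134766
```

```bash
cat >> h.py <<'E'
def goal(p,heading,z_tilt=0):
    "print shift (cm, tool axes) and roll (deg) from present pose to TCP p with tool x heading (deg, world)"
    o=bot.get_obs(); r=R.from_quat(o["tool_rot"]); d=r.inv().apply(np.array(p)-o["eef_pos"])*100
    x=r.apply([1,0,0]); h=np.degrees(np.arctan2(x[1],x[0])); print("shift",d.round(2),"roll",round((h-heading+180)%360-180,2),"heading now",round(h,2))
E
python3 - <<'E'
from h import *
from scipy.optimize import least_squares
c=bot.camera("top")
M=[((-80,88,113),(127,203)),((-80,-88,113),(328,290)),
((-90,-95,98),(325,325)),((90,-95,98),(422,140)),((-242,89,66),(37,398)),((-242,-89,66),(243,494))]
uv=np.array([m[1] for m in M])/4+[240,170]-.375
X=np.array([m[0] for m in M])/1e3
f=lambda p:np.array([proj(c,q) for q in R.from_euler('z',p[2]).apply(X)+[p[0],p[1],0]])
r=least_squares(lambda p:(f(p)-uv).ravel(),[0.7,0,-.1]); print(r.x,np.degrees(r.x[2])); print((f(r.x)-uv).round(1))
I=lambda v:R.from_euler('z',r.x[2]).apply(v)+[r.x[0],r.x[1],0]
print("lip",I([-.0927,0,.137]),"tray",I([-.1675,0,.022]))
goal(np.r_[I([-.16,0,0])[:2],0.32],np.degrees(r.x[2]))
E
```

```text
[ 0.70654439 -0.01349036 -0.14681752] -8.41202432647935
[[-0.4  0.4]
 [ 0.1  2. ]
 [ 1.5 -1.4]
 [ 1.7 -3. ]
 [-1.3  0.7]
 [-1.5  1.1]]
lip [6.14841687e-01 7.07790041e-05 1.37000000e-01] tray [0.54084641 0.01101332 0.022     ]
shift [-36.38 -53.12  -7.47] roll -66.19 heading now -74.6
```

Request:
play_rows --motion '[{"translation": [0,0,-4],"roll": 0,"fingers": -1},{"translation": [-36.4,-53.1,-7.5],"roll": -66.2,"fingers": -1},{"translation": [-36.4,-53.1,-7.5],"roll": -66.2,"fingers": -1},{"translation": [-36.4,-53.1,-7.5],"roll": -66.2,"fingers": -1},{"translation": [-36.4,-53.1,-7.5],"roll": -66.2,"fingers": -1},{"translation": [-36.4,-53.1,-7.5],"roll": -66.2,"fingers": -1},{"translation": [-36.4,-53.1,-7.5],"roll": -66.2,"fingers": -1},{"translation": [-36.4,-53.1,-7.5],"roll": -66.2,"fingers": -1},{"translation": [-36.4,-53.1,-7.5],"roll": -66.2,"fingers": -1},{"translation": [-36.4,-53.1,-7.5],"roll": -66.2,"fingers": -1},{"translation": [-36.4,-53.1,-7.5],"roll": -66.2,"fingers": -1},{"translation": [-36.4,-53.1,-7.5],"roll": -66.2,"fingers": -1},{"translation": [-36.4,-53.1,-7.5],"roll": -66.2,"fingers": -1},{"translation": [-36.4,-53.1,-7.5],"roll": -66.2,"fingers": -1},{"translation": [-36.4,-53.1,-7.5],"roll": -66.2,"fingers": -1},{"translation": [-36.4,-53.1,-7.5],"roll": -66.2,"fingers": -1},{"translation": [-36.4,-53.1,-7.5],"roll": -66.2,"fingers": -1},{"translation": [-36.4,-53.1,-7.5],"roll": -66.2,"fingers": -1},{"translation": [-36.4,-53.1,-7.5],"roll": -66.2,"fingers": -1},{"translation": [-36.4,-53.1,-7.5],"roll": -66.2,"fingers": -1}]'

```text
clock: 1.97
eef_pos: [0.5476, 0.0096, 0.32]
tool_rot: [0.997, -0.073, -0.001, 0.0]
ft_force: [0.0, -1.3, 0.3]
grip_width: 0.0853
```

Run:
```python
from h import *
c=bot.camera("wrist"); cv2.imwrite("pics/w1.png",c["pixels"][:,:,::-1]); print(c["world_to_cam"],c["intrinsics"],ray(c,0,0)[0])
o=bot.get_obs(); print(o["eef_pos"],o["joint_pos"],o["clock"])
```

```text
[[ 0.98919272 -0.14660256 -0.00233289 -0.53869688]
 [-0.1387154  -0.94089169  0.30899978  0.02140258]
 [-0.04749515 -0.30533672 -0.95105925  0.48123569]
 [ 0.          0.          0.          1.        ]] [[362.98414464   0.         318.44177131]
 [  0.         362.98414464 237.12090828]
 [  0.           0.           1.        ]] [0.55870026 0.0881021  0.44981355]
[0.54740239 0.00912088 0.3202606 ] [ 1.68481473e-02  3.22343931e-01  3.08466219e-01  1.55760351e+00
 -3.54727364e-04  1.73519404e+00] 2.0167
```

View pics/w1.png

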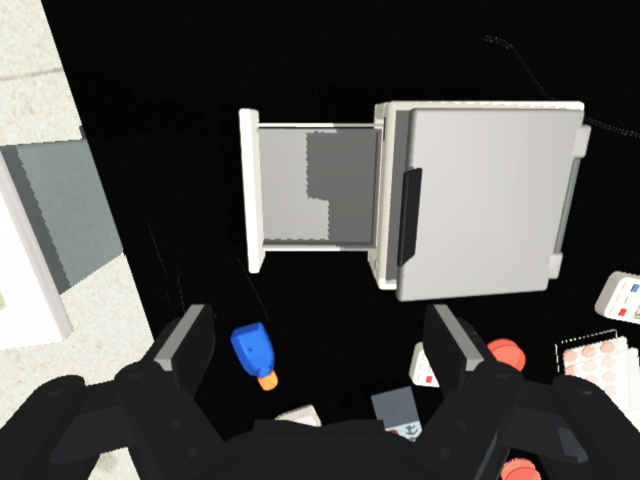

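Run:
```python
from h import *
from scipy.optimize import least_squares
c=bot.camera("wrist")
M=[((-92.7,40,137),(406,169)),((-92.7,-40,137),(399,265)),((-242,89,66),(240,110)),((-242,-89,66),(249,272)),((-80,88,113),(411,110)),((-80,-88,113),(398,299)),((80,88,113),(583,110)),((80,-88,113),(549,290))]
uv=np.array([m[1] for m in M]); X=np.array([m[0] for m in M])/1e3
f=lambda p:np.array([proj(c,q) for q in R.from_euler('z',p[2]).apply(X)+[p[0],p[1],0]])
r=least_squares(lambda p:(f(p)-uv).ravel(),[0.7,0,-.1],loss='soft_l1'); print(r.x,np.degrees(r.x[2])); print((f(r.x)-uv).round(1))
I=lambda v:R.from_euler('z',r.x[2]).apply(v)+[r.x[0],r.x[1],0]
print("lip",I([-.0927,0,.137]),"tray",I([-.1675,0,.022]))
```

```text
[ 0.70622554 -0.0158168  -0.14887011] -8.529628777884172
[[-6.5  0. ]
 [-5.6 -8.5]
 [-1.5  0.1]
 [-0.1  1.9]
 [ 1.   0.2]
 [ 0.2 -7.2]
 [11.8  0.4]
 [ 5.3  2.1]]
lip [ 0.61455087 -0.00206746  0.137     ] tray [0.54057821 0.00902694 0.022     ]
```

Run:
```python
from h import *
im=cv2.imread("pics/w1.png")[95:305,370:600]
cv2.imwrite("pics/w1c.png",cv2.resize(im,None,fx=2.8,fy=2.8,interpolation=cv2.INTER_CUBIC))
```

```text
(no output)
```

View pics/w1c.png

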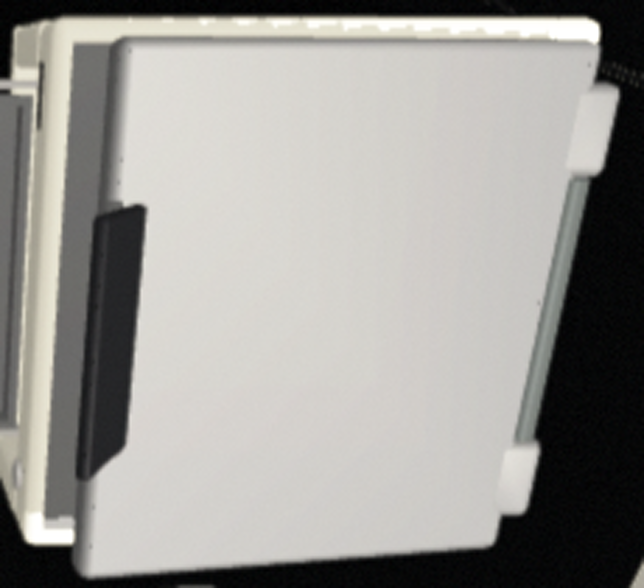

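```bash
cat > fit.py <<'E'
from h import *
from scipy.optimize import least_squares
def fit(c,M,x0=(.706,-.016,-.149,.1)):
    uv=np.array([m[2] for m in M],float)
    def f(p):
        o=[]
        for s,m,_ in M:
            q=np.array(m)/1e3
            if s: q=R.from_euler('y',p[3]).apply(q)+[.08,0,.107]
            o.append(proj(c,R.from_euler('z',p[2]).apply(q)+[p[0],p[1],0]))
        return np.array(o)
    r=least_squares(lambda p:(f(p)-uv).ravel(),x0,loss='soft_l1'); return r.x,(f(r.x)-uv).round(1)
E
python3 - <<'E'
from fit import *
c=bot.camera("wrist"); k=lambda u,v:(u/2.8+370-.3,v/2.8+95-.3)
M=[(0,(-90,95,98),k(50,17)),(0,(-90,-95,98),k(24,545)),(0,(90,95,98),k(602,18)),(0,(-242,89,66),(240,110)),(0,(-242,-89,66),(249,272)),
(1,(-160,88,6.5),k(118,38)),(1,(-160,-88,6.5),k(78,577)),(1,(-172.7,40,30.3),k(99,212)),(1,(-172.7,-40,30.3),k(83,478))]
x,e=fit(c,M); print(x,np.degrees(x[2:]));print(e)
Rz=R.from_euler('z',x[2]); 
print("lip",Rz.apply(R.from_euler('y',x[3]).apply([-.1727,0,.0303])+[.08,0,.107])+[x[0],x[1],0],"tray",Rz.apply([-.1675,0,.022])+[x[0],x[1],0])
E
```

```text
[ 0.69888168 -0.01329777 -0.14610458  0.14627622] [-8.37117609  8.38100997]
[[ 1.3  0. ]
 [ 0.4  0.8]
 [ 2.4 -0.9]
 [-9.5 -0.8]
 [-6.6  1.2]
 [ 0.8 -0.6]
 [ 0.9  0.7]
 [-0.8  0.9]
 [-1.7  0. ]]
lip [ 0.61336333 -0.00071348  0.16214833] tray [0.53316628 0.01108777 0.022     ]
```

Run:
```python
from h import *
goal([.6213,-.0019,.160],-8.4)
L=np.array([-172.7,30.3])
def e(t): c,s=np.cos(t),np.sin(t); return np.array([L[0]*c+L[1]*s,-L[0]*s+L[1]*c])
def w(t): a=np.radians(42)-t; return 16*np.tan(abs(a))+5/np.cos(a)
t0=np.radians(8.4)
for d in range(12,53,3):
    t=np.radians(d); q=e(t)-e(t0); print(d,"x cm",round((q[0]+(w(t)-w(t0))/2)/10,2),"z",round(-q[1]/10,2))
```

```text
shift [ 7.46 -0.04 16.07] roll -0.1 heading now -8.5
12 x cm 0.3 z -1.03
15 x cm 0.6 z -1.88
18 x cm 0.95 z -2.7
21 x cm 1.35 z -3.5
24 x cm 1.79 z -4.27
27 x cm 2.27 z -5.02
30 x cm 2.79 z -5.74
33 x cm 3.36 z -6.43
36 x cm 3.96 z -7.08
39 x cm 4.59 z -7.7
42 x cm 5.25 z -8.29
45 x cm 6.03 z -8.83
48 x cm 6.84 z -9.34
51 x cm 7.68 z -9.81
```

Request:
play_rows --motion '[{"translation": [3.7,0,0],"roll": 0,"fingers": -1},{"translation": [7.5,0,2],"roll": 0,"fingers": -1},{"translation": [7.5,0,5],"roll": 0,"fingers": -1},{"translation": [7.5,0,8],"roll": 0,"fingers": -1},{"translation": [7.5,0,11],"roll": 0,"fingers": -1},{"translation": [7.5,0,13],"roll": 0,"fingers": -1},{"translation": [7.5,0,14.5],"roll": 0,"fingers": -1},{"translation": [7.5,0,16],"roll": 0,"fingers": -1},{"translation": [7.5,0,16],"roll": 0,"fingers": 0.2},{"translation": [7.5,0,16],"roll": 0,"fingers": 0.2},{"translation": [7.5,0,16],"roll": 0,"fingers": 0.2},{"translation": [7.5,0,16],"roll": 0,"fingers": 0.2}]'

```text
clock: 3.12
eef_pos: [0.6231, -0.0015, 0.1621]
tool_rot: [0.997, -0.074, 0.001, -0.0]
ft_force: [0.0, -0.7, -0.8]
grip_width: 0.0386
```

Run:
```python
from h import *
c=bot.camera("scene"); im=c["pixels"][190:330,210:400,::-1]; cv2.imwrite("pics/s2.png",cv2.resize(im,None,fx=4,fy=4,interpolation=cv2.INTER_CUBIC)); o=bot.get_obs(); print(o["eef_pos"],o["grip_width"],o["ft_force"])
```

```text
[ 0.62312644 -0.00131257  0.16210234] 0.03420860848228098 [-0.31471645  0.03563068  0.05106206]
```

View pics/s2.png

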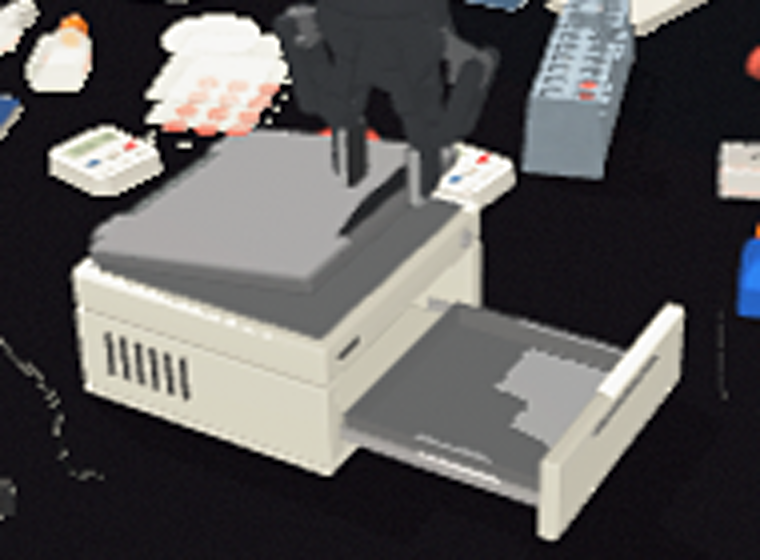

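The scene crop shows the screen slightly open, with the lip at (375,200) between the fingers at (345,165) and (425,185). Next I pinch it.

Request:
play_rows --motion '[{"translation": [0,0,0],"roll": 0,"fingers": 0.6},{"translation": [0,0,0],"roll": 0,"fingers": 0.6},{"translation": [0,0,0],"roll": 0,"fingers": 1},{"translation": [0,0,0],"roll": 0,"fingers": 1},{"translation": [0,0,0],"roll": 0,"fingers": 1},{"translation": [0,0,0],"roll": 0,"fingers": 1}]'

```text
clock: 3.67
eef_pos: [0.6196, -0.0007, 0.1611]
tool_rot: [0.997, -0.073, -0.002, -0.0]
ft_force: [-9.7, 0.1, 5.2]
grip_width: 0.0118
```

Request:
play_rows --motion '[{"translation": [0.0,0,-0.5],"roll": 0,"fingers": 1},{"translation": [0.2,0,-1.0],"roll": 0,"fingers": 1},{"translation": [0.3,0,-1.5],"roll": 0,"fingers": 1},{"translation": [0.5,0,-1.9],"roll": 0,"fingers": 1},{"translation": [0.7,0,-2.3],"roll": 0,"fingers": 1},{"translation": [0.9,0,-2.7],"roll": 0,"fingers": 1},{"translation": [1.1,0,-3.1],"roll": 0,"fingers": 1},{"translation": [1.3,0,-3.5],"roll": 0,"fingers": 1},{"translation": [1.3,0,-3.5],"roll": 0,"fingers": 1}]'

```text
clock: 4.42
eef_pos: [0.6338, -0.0028, 0.1974]
tool_rot: [0.997, -0.073, -0.001, -0.0]
ft_force: [-9.2, 0.3, 7.2]
grip_width: 0.0078
```

Request:
play_rows --motion '[{"translation": [0.4,0,-0.7],"roll": 0,"fingers": 1},{"translation": [0.9,0,-1.4],"roll": 0,"fingers": 1},{"translation": [1.4,0,-2.1],"roll": 0,"fingers": 1},{"translation": [1.9,0,-2.8],"roll": 0,"fingers": 1},{"translation": [2.5,0,-3.4],"roll": 0,"fingers": 1},{"translation": [3.1,0,-4.0],"roll": 0,"fingers": 1},{"translation": [3.1,0,-4.0],"roll": 0,"fingers": 1}]'

```text
clock: 5.0
eef_pos: [0.6655, -0.0075, 0.2386]
tool_rot: [0.997, -0.073, 0.001, -0.0]
ft_force: [-7.7, -0.2, 10.3]
grip_width: 0.0033
```

Run:
```python
from h import *
c=bot.camera("scene"); im=c["pixels"][160:320,220:400,::-1]; cv2.imwrite("pics/s3.png",cv2.resize(im,None,fx=3.7,fy=3.7,interpolation=cv2.INTER_CUBIC)); o=bot.get_obs(); print(o["eef_pos"],o["grip_width"],o["ft_force"],o["joint_pos"])
```

```text
[ 0.6654631  -0.0074906   0.23863154] 0.003339331322982506 [-6.61102547  0.16215473  9.19657748] [-1.12361040e-02  5.88775412e-01  5.13627388e-01  1.49396401e+00
 -4.51460747e-05  1.70621943e+00]
```

View pics/s3.png

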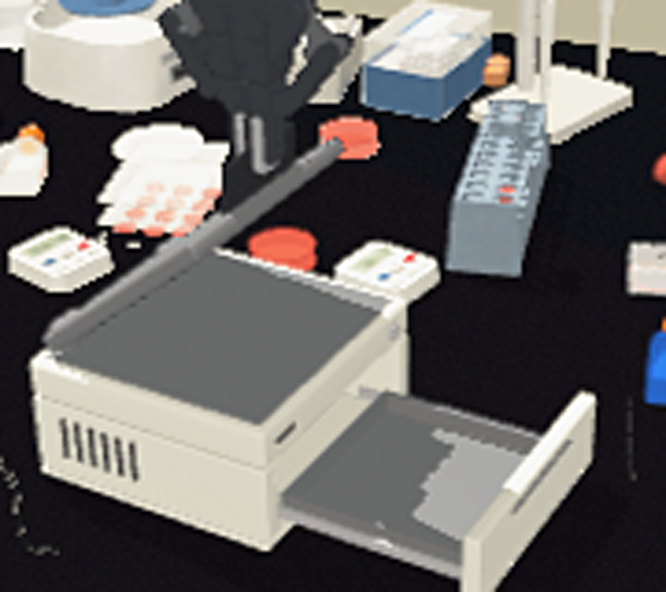

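Run:
```python
from h import *
c=bot.camera("scene"); P=np.array([.6989,-.0133,0]); Rz=R.from_euler('z',-8.37,degrees=True)
for t in range(32,55,3):
    g=lambda v:((proj(c,Rz.apply(R.from_euler('y',t,degrees=True).apply(np.array(v)/1e3)+[.08,0,.107])+P)-[220,160])*3.7).round()
    print(t,g((-160,88,6.5)),g((-160,88,-6.5)),g((-160,-88,6.5)),g((0,88,6.5)),g((0,-88,6.5)))
```

```text
32 [208. 273.] [219. 292.] [355. 160.] [ 40. 339.] [193. 228.]
35 [200. 261.] [212. 280.] [349. 149.] [ 39. 339.] [193. 228.]
38 [192. 249.] [205. 268.] [342. 139.] [ 39. 340.] [193. 228.]
41 [184. 238.] [197. 256.] [334. 128.] [ 39. 340.] [192. 228.]
44 [175. 226.] [188. 244.] [327. 118.] [ 38. 340.] [192. 229.]
47 [165. 216.] [180. 233.] [318. 109.] [ 38. 340.] [192. 229.]
50 [155. 205.] [170. 222.] [310.  99.] [ 38. 340.] [192. 229.]
53 [145. 195.] [161. 211.] [301.  91.] [ 38. 341.] [191. 229.]
```

Here the panel's front edge runs from (195,250) to (342,143), which is about 37.5°. I'll move about 7.5° more.

Request:
play_rows --motion '[{"translation": [0.4,0,-0.4],"roll": 0,"fingers": 1},{"translation": [0.9,0,-0.8],"roll": 0,"fingers": 1},{"translation": [1.4,0,-1.2],"roll": 0,"fingers": 1},{"translation": [2.0,0,-1.5],"roll": 0,"fingers": 1},{"translation": [2.0,0,-1.5],"roll": 0,"fingers": 1},{"translation": [2.0,0,-1.5],"roll": 0,"fingers": 1}]'

```text
clock: 5.6
eef_pos: [0.6811, -0.0098, 0.2515]
tool_rot: [0.997, -0.073, -0.005, -0.0]
ft_force: [-12.7, 0.6, 8.6]
grip_width: 0.0036
```

```bash
cat > ang.py <<'E'
from h import *
def ang(show=True):
    "screen angle: line along the panel's near (y=+88) upper side from hinge to front corner, by colour edge in the scene view"
    c=bot.camera("scene"); im=c["pixels"]; return c,im
if __name__=="__main__":
    import sys
    c,im=ang(); cv2.imwrite(sys.argv[1],cv2.resize(im[160:320,220:400,::-1],None,fx=3.7,fy=3.7,interpolation=cv2.INTER_CUBIC))
    o=bot.get_obs(); print(o["eef_pos"],o["grip_width"],o["ft_force"],o["clock"])
E
python3 ang.py pics/s4.png
```

```text
[ 0.6811109  -0.00982598  0.25147546] 0.003429257123063921 [-13.80751741   1.1440583    8.0165957 ] 5.65
```

View pics/s4.png

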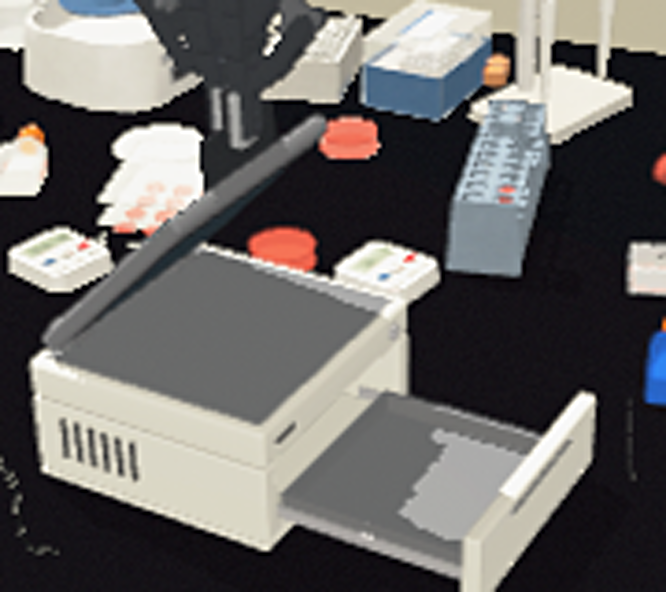

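The far front corner is now at (325,117), about 44.5°. I'll release and rise.

Request:
play_rows --motion '[{"translation": [-0.1,0,0],"roll": 0,"fingers": 0.7},{"translation": [-0.1,0,0],"roll": 0,"fingers": 0.4},{"translation": [-0.1,0,0],"roll": 0,"fingers": 0.4},{"translation": [-0.1,0,0],"roll": 0,"fingers": 0.4},{"translation": [-0.1,0,-2],"roll": 0,"fingers": 0.4},{"translation": [-0.1,0,-4],"roll": 0,"fingers": 0.4},{"translation": [-0.1,0,-7],"roll": 0,"fingers": 0.4},{"translation": [-0.1,0,-10],"roll": 0,"fingers": 0.4},{"translation": [-8,0,-11],"roll": 0,"fingers": 0.4},{"translation": [-8,0,-11],"roll": 0,"fingers": 0.4},{"translation": [-8,0,-11],"roll": 0,"fingers": 0.4}]'

```text
clock: 6.57
eef_pos: [0.5989, 0.002, 0.3575]
tool_rot: [0.997, -0.073, -0.007, 0.0]
ft_force: [1.4, -0.6, -0.6]
grip_width: 0.0258
```

```bash
python3 ang.py pics/s5.png
python3 - <<'E'
from h import *
# screen angle by motion-free edges: print silhouettes near the far and near front corners
im=cv2.imread("pics/s5.png"); im4=cv2.imread("pics/s4.png")
d=cv2.absdiff(im,im4).max(2)
print("diff inside panel region (rows100-340, cols 40-200)",(d[230:340,40:190]>40).sum())
b=im.max(2)
for r in (250,270,290): print(r,"s5",[int(v) for v in b[r,60:200:8]],"s4",[int(v) for v in im4.max(2)[r,60:200:8]])
goal([.452,-.347,.20],15+90); goal([.452,-.347,.20],15-90)
E
```

```text
[0.60239003 0.00173613 0.35915827] 0.025669169368067037 [ 0.40324154 -0.34701846  0.54367745] 6.6167
diff inside panel region (rows100-340, cols 40-200) 0
250 s5 [249, 242, 240, 239, 243, 245, 140, 21, 17, 53, 128, 113, 115, 94, 38, 52, 56, 150] s4 [249, 242, 240, 240, 243, 245, 139, 19, 18, 53, 127, 112, 115, 93, 40, 51, 56, 150]
270 s5 [244, 249, 218, 210, 214, 214, 218, 131, 113, 114, 107, 53, 48, 73, 116, 103, 107, 106] s4 [243, 248, 218, 209, 212, 213, 218, 130, 112, 113, 107, 54, 49, 73, 114, 102, 107, 106]
290 s5 [227, 210, 0, 14, 117, 120, 114, 110, 61, 52, 81, 109, 107, 107, 106, 106, 106, 106] s4 [227, 209, 0, 18, 117, 119, 115, 110, 61, 53, 81, 109, 106, 106, 106, 106, 107, 106]
shift [-9.71 36.68 16.01] roll -113.36 heading now -8.36
shift [-9.71 36.68 16.01] roll 66.64 heading now -8.36
```

View pics/s5.png

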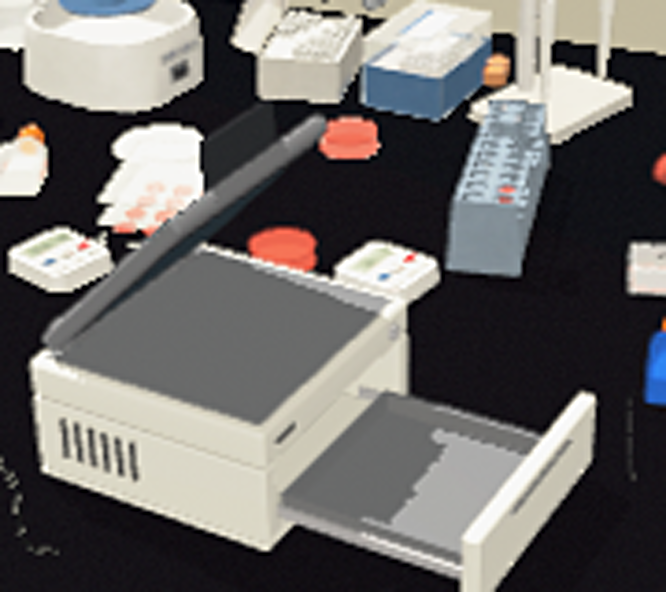

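The screen is unchanged after release, at about 44.5° with far corner (325,117). Now to the flask.

Request:
play_rows --motion '[{"translation": [-9.7,36.7,5],"roll": -113.4,"fingers": -0.6},{"translation": [-9.7,36.7,5],"roll": -113.4,"fingers": -0.6},{"translation": [-9.7,36.7,5],"roll": -113.4,"fingers": -0.6},{"translation": [-9.7,36.7,10],"roll": -113.4,"fingers": -0.6},{"translation": [-9.7,36.7,16],"roll": -113.4,"fingers": -0.6},{"translation": [-9.7,36.7,16],"roll": -113.4,"fingers": -0.6},{"translation": [-9.7,36.7,16],"roll": -113.4,"fingers": -0.6},{"translation": [-9.7,36.7,16],"roll": -113.4,"fingers": -0.6},{"translation": [-9.7,36.7,16],"roll": -113.4,"fingers": -0.6},{"translation": [-9.7,36.7,16],"roll": -113.4,"fingers": -0.6},{"translation": [-9.7,36.7,16],"roll": -113.4,"fingers": -0.6},{"translation": [-9.7,36.7,16],"roll": -113.4,"fingers": -0.6},{"translation": [-9.7,36.7,16],"roll": -113.4,"fingers": -0.6},{"translation": [-9.7,36.7,16],"roll": -113.4,"fingers": -0.6},{"translation": [-9.7,36.7,16],"roll": -113.4,"fingers": -0.6},{"translation": [-9.7,36.7,16],"roll": -113.4,"fingers": -0.6},{"translation": [-9.7,36.7,16],"roll": -113.4,"fingers": -0.6},{"translation": [-9.7,36.7,16],"roll": -113.4,"fingers": -0.6}]'

```text
clock: 8.12
eef_pos: [0.4575, -0.3483, 0.2006]
tool_rot: [0.61, 0.793, -0.0, 0.001]
ft_force: [-0.2, 0.5, -0.3]
grip_width: 0.0683
```

Run:
```python
from h import *
c=bot.camera("wrist"); cv2.imwrite("pics/w2.png",c["pixels"][:,:,::-1]); o=bot.get_obs(); print(o["eef_pos"],o["grip_width"],o["clock"],o["joint_pos"][5])
print("proj flask",proj(c,[.446,-.349,.013]),proj(c,[.41,-.3586,.013]))
h=cv2.cvtColor(c["pixels"],cv2.COLOR_RGB2HSV)
m=((h[...,1]>110)&(h[...,0]<22)&(h[...,2]>80)).astype(np.uint8)
n,_,st,ce=cv2.connectedComponentsWithStats(m)
for i in range(1,n):
    if st[i,4]>100: print("orange",st[i],ce[i].round(),plane(c,*ce[i],.014).round(4))
```

```text
[ 0.45738474 -0.34808821  0.20054375] 0.06859076236439456 8.1667 -0.9096830243048671
proj flask [320.650472   200.36985787] [320.6757797  157.71407663]
orange [158   4  43  44 908] [179.  22.] [ 0.3386 -0.4901  0.014 ]
orange [307 143  30  29 571] [325. 156.] [ 0.4076 -0.3554  0.014 ]
orange [  51  162   82   61 2495] [ 92. 194.] [ 0.4917 -0.5454  0.014 ]
orange [412 199  33  31 715] [428. 212.] [ 0.4313 -0.2533  0.014 ]
orange [252 351  16  13 155] [260. 357.] [ 0.6201 -0.3672  0.014 ]
orange [274 353  14  13 152] [281. 359.] [ 0.6166 -0.3456  0.014 ]
orange [271 373  16  12 128] [279. 379.] [ 0.641  -0.3424  0.014 ]
orange [113 435  37  45 491] [134. 459.] [ 0.7905 -0.478   0.014 ]
```

View pics/w2.png

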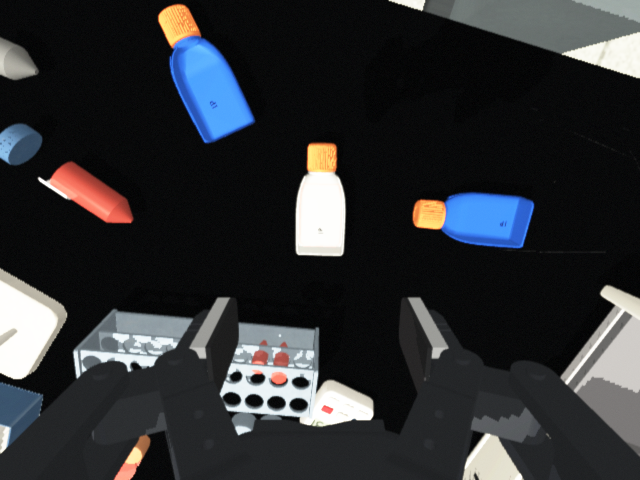

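The wrist view shows the clear flask upright, cap at (322,157), base at (320,254), sides at columns 296 and 344. I'll locate it from those.

Run:
```python
from h import *
c=bot.camera("wrist"); im=c["pixels"]; m=((im.max(2)>80)).astype(np.uint8); m[:, :290]=0; m[:,350:]=0; m[:135]=0; m[262:]=0
for r in (150,160,190,210,230,245): x=np.nonzero(m[r])[0]; print(r,x.min(),x.max(),plane(c,(x.min()+x.max())/2,r,.018)[:2].round(4), np.linalg.norm(plane(c,x.min(),r,.018)-plane(c,x.max(),r,.018)).round(4))
a=plane(c,321.5,143,.016); b=plane(c,319.5,255,.006); b2=plane(c,319.5,250,.026); print(a,b,b2,np.linalg.norm((a-b)[:2]), "ctr",((a+b)/2).round(4),"yaw",np.degrees(np.arctan2(*(b-a)[1::-1])))
```

```text
150 307 336 [ 0.403  -0.3595] 0.0243
160 306 336 [ 0.4111 -0.3578] 0.0254
190 298 343 [ 0.436  -0.3516] 0.0391
210 295 345 [ 0.4533 -0.3474] 0.0442
230 295 344 [ 0.4712 -0.3431] 0.044
245 295 343 [ 0.4851 -0.3399] 0.0437
[ 0.39764247 -0.36092178  0.016     ] [ 0.49880099 -0.33577897  0.006     ] [ 0.48689707 -0.33898367  0.026     ] 0.1042363012733349 ctr [ 0.4482 -0.3484  0.011 ] yaw 13.957946839670829
```

```bash
python3 -c "
from h import *
goal([.456,-.3468,.018],104)"
```

```text
shift [ 0.15 -0.1  18.25] roll 0.86 heading now 104.86
```

Request:
play_rows --motion '[{"translation": [0.15,-0.1,4],"roll": 0.9,"fingers": -0.6},{"translation": [0.15,-0.1,8],"roll": 0.9,"fingers": -0.6},{"translation": [0.15,-0.1,11.5],"roll": 0.9,"fingers": -0.6},{"translation": [0.15,-0.1,14],"roll": 0.9,"fingers": -0.6},{"translation": [0.15,-0.1,16],"roll": 0.9,"fingers": -0.6},{"translation": [0.15,-0.1,17.4],"roll": 0.9,"fingers": -0.6},{"translation": [0.15,-0.1,18.2],"roll": 0.9,"fingers": -0.6},{"translation": [0.15,-0.1,18.2],"roll": 0.9,"fingers": -0.6},{"translation": [0.15,-0.1,18.2],"roll": 0.9,"fingers": -0.6}]'

```text
clock: 8.97
eef_pos: [0.4558, -0.3466, 0.0185]
tool_rot: [0.615, 0.788, -0.0, 0.0]
ft_force: [-0.4, -0.2, 0.1]
grip_width: 0.0683
```

Request:
play_rows --motion '[{"translation": [0,0,0],"roll": 0,"fingers": -0.3},{"translation": [0,0,0],"roll": 0,"fingers": -0.1},{"translation": [0,0,0],"roll": 0,"fingers": 0.3},{"translation": [0,0,0],"roll": 0,"fingers": 1},{"translation": [0,0,0],"roll": 0,"fingers": 1},{"translation": [0,0,0],"roll": 0,"fingers": 1}]'

```text
clock: 9.47
eef_pos: [0.4567, -0.3473, 0.0202]
tool_rot: [0.615, 0.789, 0.0, 0.002]
ft_force: [-0.9, 0.7, 6.2]
grip_width: 0.041
```

Request:
play_rows --motion '[{"translation": [0,0,-0.5],"roll": 0,"fingers": 1},{"translation": [0,0,-1.5],"roll": 0,"fingers": 1},{"translation": [0,0,-3],"roll": 0,"fingers": 1},{"translation": [0,0,-5],"roll": 0,"fingers": 1},{"translation": [0,0,-8],"roll": 0,"fingers": 1},{"translation": [0,0,-11],"roll": 0,"fingers": 1},{"translation": [0,0,-14],"roll": 0,"fingers": 1},{"translation": [0,0,-16],"roll": 0,"fingers": 1},{"translation": [0,0,-16],"roll": 0,"fingers": 1}]'

```text
clock: 10.22
eef_pos: [0.4579, -0.3483, 0.1849]
tool_rot: [0.615, 0.789, 0.0, 0.005]
ft_force: [0.9, -0.7, 1.3]
grip_width: 0.0408
```

Run:
```python
from h import *
q=R.from_euler('z',-8.37,degrees=True).apply([-.149,0,0])+[.6989,-.0133,0]; print(q); q[2]=.17
goal(q,81.6); print(bot.get_obs()["grip_width"],bot.get_obs()["ft_force"])
c=bot.camera("wrist"); im=c["pixels"]; m=((im.max(2)>110))
```

```text
[0.55148705 0.00838919 0.        ]
shift [32.33 17.75  1.33] roll 22.5 heading now 104.1
0.04082845090860053 [ 0.94099303 -0.71891555  1.25776558]
```

Request:
play_rows --motion '[{"translation": [1,0.5,0],"roll": 0.6,"fingers": 1},{"translation": [3,1.6,0.1],"roll": 2,"fingers": 1},{"translation": [5.6,3,0.2],"roll": 4,"fingers": 1},{"translation": [8.5,4.6,0.3],"roll": 6,"fingers": 1},{"translation": [11.5,6.2,0.4],"roll": 8,"fingers": 1},{"translation": [14.5,7.8,0.5],"roll": 10,"fingers": 1},{"translation": [17.5,9.5,0.6],"roll": 12,"fingers": 1},{"translation": [20.5,11.2,0.8],"roll": 14,"fingers": 1},{"translation": [23.5,12.8,1],"roll": 16,"fingers": 1},{"translation": [26.3,14.4,1.1],"roll": 18,"fingers": 1},{"translation": [28.8,15.8,1.2],"roll": 20,"fingers": 1},{"translation": [30.8,16.9,1.3],"roll": 21.5,"fingers": 1},{"translation": [32,17.5,1.3],"roll": 22.3,"fingers": 1},{"translation": [32.3,17.75,1.3],"roll": 22.5,"fingers": 1},{"translation": [32.3,17.75,1.3],"roll": 22.5,"fingers": 1},{"translation": [32.3,17.75,1.3],"roll": 22.5,"fingers": 1}]'

```text
clock: 11.6
eef_pos: [0.5483, 0.0096, 0.1646]
tool_rot: [0.757, 0.654, -0.001, -0.0]
ft_force: [0.2, 0.2, -0.4]
grip_width: 0.0408
```

Run:
```python
from h import *
c=bot.camera("wrist"); im=c["pixels"]; cv2.imwrite("pics/w3.png",im[:,:,::-1]); o=bot.get_obs(); print(o["eef_pos"],o["clock"],o["joint_pos"][5],o["grip_width"])
Rz=R.from_euler('z',-8.37,degrees=True); 
for v in ((-.233,.089,.066),(-.233,-.089,.066),(-.221,.065,.022),(-.221,-.065,.022),(-.096,.065,.022),(-.096,-.065,.022)): print(v,proj(c,Rz.apply(v)+[.6989,-.0133,0]).round())
```

```text
[0.54839905 0.0091788  0.16485065] 11.65 0.16431493724050136 0.04087970862418034
(-0.233, 0.089, 0.066) [466. 118.]
(-0.233, -0.089, 0.066) [168. 119.]
(-0.221, 0.065, 0.022) [407. 136.]
(-0.221, -0.065, 0.022) [228. 136.]
(-0.096, 0.065, 0.022) [396. 292.]
(-0.096, -0.065, 0.022) [239. 293.]
```

View pics/w3.png

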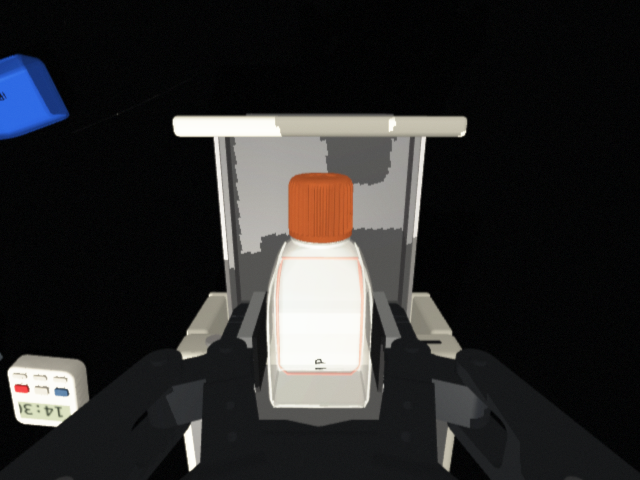

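Eleven pictures viewed so far. The wrist view shows the flask level and centred between the tray walls (228–407), cap at (320,207), aligned with the front panel at row 125. Lowering it now.

Request:
play_rows --motion '[{"translation": [0,0.1,1],"roll": 0,"fingers": 1},{"translation": [0,0.3,3],"roll": 0,"fingers": 1},{"translation": [0,0.3,5],"roll": 0,"fingers": 1},{"translation": [0,0.3,7],"roll": 0,"fingers": 1},{"translation": [0,0.3,9],"roll": 0,"fingers": 1},{"translation": [0,0.3,10.3],"roll": 0,"fingers": 1},{"translation": [0,0.3,11.2],"roll": 0,"fingers": 1},{"translation": [0,0.3,11.6],"roll": 0,"fingers": 1},{"translation": [0,0.3,11.9],"roll": 0,"fingers": 1},{"translation": [0,0.3,11.9],"roll": 0,"fingers": 1},{"translation": [0,0.3,11.9],"roll": 0,"fingers": 1}]'

```text
clock: 12.57
eef_pos: [0.5525, 0.0095, 0.047]
tool_rot: [0.757, 0.653, 0.001, 0.0]
ft_force: [-0.1, -0.3, 0.5]
grip_width: 0.041
```

Request:
play_rows --motion '[{"translation": [0,0,0.1],"roll": 0,"fingers": 1},{"translation": [0,0,0.2],"roll": 0,"fingers": 1},{"translation": [0,0,0.3],"roll": 0,"fingers": 1},{"translation": [0,0,0.3],"roll": 0,"fingers": 1},{"translation": [0,0,0.3],"roll": 0,"fingers": 1}]'

```text
clock: 12.98
eef_pos: [0.5519, 0.0097, 0.0434]
tool_rot: [0.757, 0.653, 0.0, 0.0]
ft_force: [-0.8, 0.4, -0.8]
grip_width: 0.041
```

Request:
play_rows --motion '[{"translation": [0,0,0.05],"roll": 0,"fingers": 1},{"translation": [0,0,0.1],"roll": 0,"fingers": 1},{"translation": [0,0,0.15],"roll": 0,"fingers": 1},{"translation": [0,0,0.15],"roll": 0,"fingers": 1}]'

```text
clock: 13.32
eef_pos: [0.552, 0.0097, 0.0422]
tool_rot: [0.757, 0.653, 0.0, 0.0]
ft_force: [-1.4, -0.0, 4.1]
grip_width: 0.0408
```

Contact at 4 N, so I'll release gently, lift clear and retreat.

Request:
play_rows --motion '[{"translation": [0,0,0],"roll": 0,"fingers": 0},{"translation": [0,0,0],"roll": 0,"fingers": -0.15},{"translation": [0,0,0],"roll": 0,"fingers": -0.3},{"translation": [0,0,0],"roll": 0,"fingers": -0.4},{"translation": [0,0,0],"roll": 0,"fingers": -0.4},{"translation": [0,0,-1],"roll": 0,"fingers": -0.4},{"translation": [0,0,-3],"roll": 0,"fingers": -0.4},{"translation": [0,0,-6],"roll": 0,"fingers": -0.4},{"translation": [0,0,-9],"roll": 0,"fingers": -0.4},{"translation": [0,0,-12],"roll": 0,"fingers": -0.4},{"translation": [0,0,-12],"roll": 0,"fingers": -0.4}]'

```text
clock: 14.23
eef_pos: [0.556, 0.0097, 0.1694]
tool_rot: [0.757, 0.653, 0.005, 0.004]
ft_force: [0.6, -0.9, -0.1]
grip_width: 0.0597
```

Run:
```python
from h import *
c=bot.camera("wrist"); im=c["pixels"]; cv2.imwrite("pics/w4.png",im[:,:,::-1]); o=bot.get_obs(); print(o["eef_pos"],o["clock"],o["ft_force"])
h=cv2.cvtColor(im,cv2.COLOR_RGB2HSV); m=((h[...,1]>110)&(h[...,0]<22)&(h[...,2]>80)).astype(np.uint8)
n,_,st,ce=cv2.connectedComponentsWithStats(m)
Rz=R.from_euler('z',-8.37,degrees=True)
for i in range(1,n):
    if st[i,4]>200: print(st[i],ce[i],"imager frame",Rz.inv().apply(plane(c,*ce[i],.036)-[.6989,-.0133,0]).round(4))
b=im.max(2); print("col200 bright rows",np.nonzero(b[80:180,200]>150)[0][[0,-1]]+80, "at z .066 imager x:",[Rz.inv().apply(plane(c,200,r,.066)-[.6989,-.0133,0])[0].round(4) for r in np.nonzero(b[80:180,200]>150)[0][[0,-1]]+80])
# push start: fingers shut, fingertips ahead of panel
for x,z in ((-.29,.165),(-.29,.062)):
    q=Rz.apply([x,0,0])+[.6989,-.0133,0]; q[2]=z; print(q); goal(q,81.6)
```

```text
[0.55483558 0.00971329 0.16662889] 14.2833 [ 0.17944686  1.25731413 -0.67592768]
[301 141  35  34 732] [321.11338798 155.21311475] imager frame [-0.1989  0.0043  0.036 ]
col200 bright rows [100 120] at z .066 imager x: [np.float64(-0.2345), np.float64(-0.2231)]
[0.41198888 0.02891386 0.165     ]
shift [ -0.19 -14.41   0.03] roll 0.0 heading now 81.6
[0.41198888 0.02891386 0.062     ]
shift [ -0.2  -14.51  10.33] roll 0.0 heading now 81.6
```

The flask sits in the tray, cap at imager x −0.199 and y +0.004, and the drawer panel face is at −0.234. Now I go round to the front with fingers shut.

Request:
play_rows --motion '[{"translation": [-0.1,-3,0],"roll": 0,"fingers": 1},{"translation": [-0.2,-6,0],"roll": 0,"fingers": 1},{"translation": [-0.2,-10,0],"roll": 0,"fingers": 1},{"translation": [-0.2,-14.5,0],"roll": 0,"fingers": 1},{"translation": [-0.2,-14.5,0],"roll": 0,"fingers": 1},{"translation": [-0.2,-14.5,2],"roll": 0,"fingers": 1},{"translation": [-0.2,-14.5,5],"roll": 0,"fingers": 1},{"translation": [-0.2,-14.5,8],"roll": 0,"fingers": 1},{"translation": [-0.2,-14.5,10.3],"roll": 0,"fingers": 1},{"translation": [-0.2,-14.5,10.3],"roll": 0,"fingers": 1},{"translation": [-0.2,-14.5,10.3],"roll": 0,"fingers": 1}]'

```text
clock: 15.2
eef_pos: [0.4065, 0.0287, 0.0578]
tool_rot: [0.757, 0.653, -0.002, -0.001]
ft_force: [-0.3, -0.5, 0.6]
grip_width: 0.0001
```

Request:
play_rows --motion '[{"translation": [0,1,0],"roll": 0,"fingers": 1},{"translation": [0,2.2,0],"roll": 0,"fingers": 1},{"translation": [0,3.2,0],"roll": 0,"fingers": 1},{"translation": [0,3.8,0],"roll": 0,"fingers": 1},{"translation": [0,4.2,0],"roll": 0,"fingers": 1},{"translation": [0,4.5,0],"roll": 0,"fingers": 1},{"translation": [0,4.8,0],"roll": 0,"fingers": 1},{"translation": [0,5.2,0],"roll": 0,"fingers": 1},{"translation": [0,5.7,0],"roll": 0,"fingers": 1},{"translation": [0,6.3,0],"roll": 0,"fingers": 1},{"translation": [0,6.9,0],"roll": 0,"fingers": 1},{"translation": [0,7.5,0],"roll": 0,"fingers": 1}]'

```text
clock: 16.2
eef_pos: [0.4824, 0.0178, 0.0586]
tool_rot: [0.757, 0.653, -0.0, -0.0]
ft_force: [-2.1, -0.4, 0.1]
grip_width: 0.0001
```

Request:
play_rows --motion '[{"translation": [0,0.5,0],"roll": 0,"fingers": 1},{"translation": [0,1.1,0],"roll": 0,"fingers": 1},{"translation": [0,1.7,0],"roll": 0,"fingers": 1},{"translation": [0,2.3,0],"roll": 0,"fingers": 1},{"translation": [0,2.9,0],"roll": 0,"fingers": 1},{"translation": [0,3.5,0],"roll": 0,"fingers": 1},{"translation": [0,4.1,0],"roll": 0,"fingers": 1},{"translation": [0,4.7,0],"roll": 0,"fingers": 1},{"translation": [0,5.3,0],"roll": 0,"fingers": 1},{"translation": [0,5.9,0],"roll": 0,"fingers": 1},{"translation": [0,6.5,0],"roll": 0,"fingers": 1},{"translation": [0,7.1,0],"roll": 0,"fingers": 1},{"translation": [0,7.7,0],"roll": 0,"fingers": 1},{"translation": [0,8.2,0],"roll": 0,"fingers": 1},{"translation": [0,8.6,0],"roll": 0,"fingers": 1},{"translation": [0,8.9,0],"roll": 0,"fingers": 1},{"translation": [0,9.1,0],"roll": 0,"fingers": 1},{"translation": [0,9.1,0],"roll": 0,"fingers": 1}]'

```text
clock: 17.7
eef_pos: [0.5733, 0.0048, 0.059]
tool_rot: [0.757, 0.653, 0.001, 0.0]
ft_force: [-1.6, 0.8, -0.8]
grip_width: 0.0002
```

Run:
```python
from h import *
c=bot.camera("scene"); c2=bot.camera("top"); cv2.imwrite("pics/s6.png",c["pixels"][:,:,::-1]); cv2.imwrite("pics/t6.png",c2["pixels"][:,:,::-1])
o=bot.get_obs(); print(o["eef_pos"],o["ft_force"])
a=cv2.imread("pics/s5.png"); b=cv2.resize(c["pixels"][160:320,220:400,::-1],None,fx=3.7,fy=3.7,interpolation=cv2.INTER_CUBIC)
print((cv2.absdiff(a,b).max(2)[230:340,40:190]>40).sum(), "screen diff px")
```

```text
[0.57334909 0.00486052 0.05926843] [ 0.01585127 -0.73810301 -0.65502806]
0 screen diff px
```

Screen undisturbed. Pushing the last part slowly until the drawer stops.

Request:
play_rows --motion '[{"translation": [0,0.3,0],"roll": 0,"fingers": 1},{"translation": [0,0.6,0],"roll": 0,"fingers": 1},{"translation": [0,0.9,0],"roll": 0,"fingers": 1},{"translation": [0,1.1,0],"roll": 0,"fingers": 1},{"translation": [0,1.3,0],"roll": 0,"fingers": 1},{"translation": [0,1.3,0],"roll": 0,"fingers": 1},{"translation": [0,1.3,0],"roll": 0,"fingers": 1}]'

```text
clock: 18.38
eef_pos: [0.586, 0.0025, 0.0588]
tool_rot: [0.757, 0.653, 0.0, 0.001]
ft_force: [-0.2, 0.1, 0.6]
grip_width: -0.0002
```

Request:
play_rows --motion '[{"translation": [0,0.15,0],"roll": 0,"fingers": 1},{"translation": [0,0.3,0],"roll": 0,"fingers": 1},{"translation": [0,0.45,0],"roll": 0,"fingers": 1},{"translation": [0,0.6,0],"roll": 0,"fingers": 1},{"translation": [0,0.6,0],"roll": 0,"fingers": 1}]'

```text
clock: 18.8
eef_pos: [0.587, 0.0023, 0.0587]
tool_rot: [0.757, 0.654, -0.003, -0.003]
ft_force: [-11.7, 3.0, 9.8]
grip_width: 0.0001
```

The drawer stopped exactly where home was predicted (TCP x 0.587, 12 N). Backing off and checking.

Request:
play_rows --motion '[{"translation": [0,-1,0],"roll": 0,"fingers": 1},{"translation": [0,-3,0],"roll": 0,"fingers": 1},{"translation": [0,-6,0],"roll": 0,"fingers": 1},{"translation": [0,-10,0],"roll": 0,"fingers": 1},{"translation": [0,-13,-2],"roll": 0,"fingers": 1},{"translation": [0,-15,-5],"roll": 0,"fingers": 1},{"translation": [0,-17,-8],"roll": 0,"fingers": 1},{"translation": [0,-20,-12],"roll": 0,"fingers": 1},{"translation": [0,-20,-12],"roll": 0,"fingers": 1},{"translation": [0,-20,-12],"roll": 0,"fingers": 1}]'

```text
clock: 19.63
eef_pos: [0.3945, 0.0313, 0.1817]
tool_rot: [0.757, 0.654, 0.003, 0.002]
ft_force: [0.9, 0.1, 0.5]
grip_width: 0.0001
```

Run:
```python
from h import *
c=bot.camera("scene"); im=c["pixels"][:,:,::-1]; t=bot.camera("top")["pixels"][:,:,::-1]
o=bot.get_obs(); print(o["eef_pos"],o["clock"])
a=cv2.resize(im[160:320,210:400],None,fx=3,fy=3,interpolation=cv2.INTER_CUBIC)
b=cv2.resize(t[165:365,150:430],None,fx=.8,fy=.8); out=np.zeros((480,800,3),np.uint8); out[:480,:570]=a; out[:160,574:798]=b
cv2.imwrite("pics/fin.png",out)
t0=cv2.imread("pics/top0.png"); d=cv2.absdiff(t,t0).max(2)>50
print("diff large flask",d[230:285,160:212].sum(),"timer",d[235:270,365:395].sum(),"blue",d[308:332,325:362].sum(),d[340:380,400:430].sum())
```

```text
[0.39427014 0.03100276 0.17885182] 19.7333
diff large flask 226 timer 0 blue 0 0
```

View pics/fin.png

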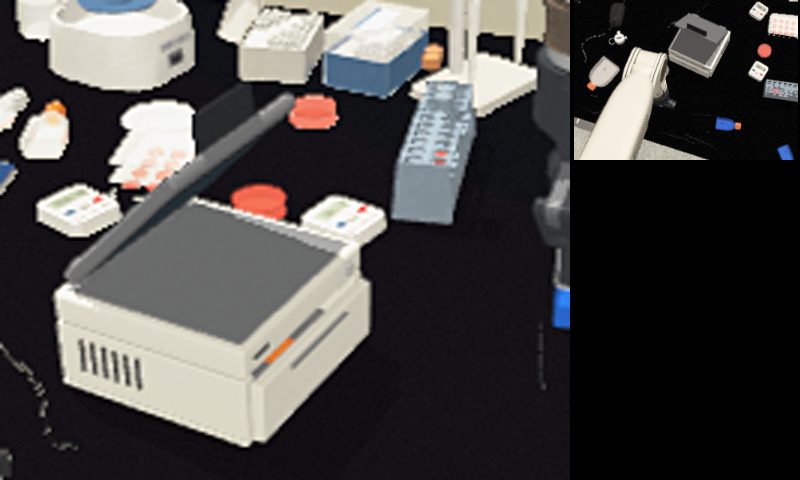

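```bash
python3 -c "
from workcell import bot
print(bot.job_done())"
```

```text
the job is handed in; nothing more can be done
None
```

The small flask is flat in the drawer, the drawer is pushed fully home, and the screen stands at about 45°. I handed the job in at about 20 s of the 69 s allowed.

- **Screen:** I pinched the lip with the tool pointing down, because the moves cannot tilt it, and swung the screen up from about 8°. The camera reads about 44–44.5° and the gripper position at release gives about 46°. It had not moved after release or just before the final push, and looks the same in the last picture.
- **Flask:** I carried it level and set it down with about 4 N of contact. In the last picture its orange cap shows through the gap above the drawer front.
- **Drawer:** It stopped exactly where home was predicted, at 12 N. At the start it was not quite fully out, at about 0.132 m.
- **Bystanders:** The timer and the two blue look-alike flasks show no change in the top view. The large flask's region did show changed pixels (226). It looks in place in the picture and I never went near it, so I put that down to the arm or its shadow in that view, but I did not check further.

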